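# Blank off the lamp with the filter turret and lock it

### The arm

A 6-joint arm with a two-finger parallel gripper is mounted at the origin on the work surface. World frame = base frame: x ahead of the robot, y to its left, z up, the work surface at z = 0. Lengths are in m, angles in rad, forces in N, time in s.
With the tool pointing down it reaches from about 0.4 to 0.825 m from the base axis. Payload 7 kg.
Tool frame: the origin (TCP) lies at the very end of the fingers, on their centre line; the grasp point (between the pads) lies 19 mm behind it; z points along the fingers, y is the line along which they close (so a half turn about z gives the same grasp; the last joint's range is limited). The gripper opens to 85 mm and grips with 20 to 120 N. Pads are 22 mm wide; open, the fingers measure 114 mm over their backs; the gripper's body (76 mm by 85 mm) begins 54 mm behind the grasp point. The pads swing forward as they close: fully open they stand 13 mm farther back than shut.
Start: joints at [-0.842, 0.359, 0.012, 0, -1.224, -0.288], TCP at [0.288, -0.61, 0.231] pointing down, gripper open.
Joint ranges: [-3.07, 3.07], [-1.43, 2.12], [-1.02, 1.25], [-3.03, 1.67], [-3.05, -0], [-3.03, 3.03]. Speed limits (rad/s): [2.39, 2.39, 3.01, 3.14, 3.14, 3.14].

### API

Orientations are given as a unit quaternion [x, y, z, w].
In Python, from station import bot, camera, camera_info, spotter gives the robot as it stands.
- The arm moves only by the tool servo_tool, never from a script. Its arguments are lists of equal length, an entry for each row: "fingers": the finger opening in m, from 0 to 0.0854; "translation": the shift along the world's x, y, z in m, a list of three; "delta_rot": the turn, a rotation vector about the world's x, y, z in rad, a list of three. In form: {"fingers": [fingers, ...], "translation": [[x, y, z], ...], "delta_rot": [[wx, wy, wz], ...]}. A call has 1 to 5 rows; each row is the pose to reach, as a shift and turn from the pose commanded when the call began; what a row does not reach only later rows make up. A row lasts 1/8 s, in which the tool goes at most 62.5 mm and 10.7 degrees, less where a joint would pass 70% of its speed; a pose out of reach is approached as far as the arm can. A call with a gripper value outside its range is refused whole. The fingers move at their own pace and stop on an object; the grip force is fixed at half the most. Time passes only in rows, so rows that repeat a pose let the fingers close. It gives the time, the measured TCP pose, the force, the opening and the grip force at its end, in the units of the state.
- bot.get_obs(): the state, without advancing time (a new reading comes with each control period).
- camera(name): name is "scene" or "top" or "wrist"; returns (picture, depth): 384x512x3 uint8, red, green, blue; 384x512 float32, m along the optical axis (not along the pixel's ray), 0 where there is no reading.
- camera_info(name): a dict with "mtx" (3x3 intrinsics, pixels), "k1" (the pictures are not rectified: a ray, as slopes to the right and down, at radius r is drawn at 1 + k1 r^2 times it, then the intrinsics apply), "origin" and "rotation" of the camera in the world; the wrist camera has in their place "hand_eye" (4x4, takes a point from camera to tool coordinates, whose origin is the TCP and whose axes are the flange's). Camera axes: x right, y up, looking along -z (the intrinsics and any distortion apply to the point x, -y, -z); pixel columns grow to the right and rows downward; lengths in m; the calibration is good to about 2 mm. A picture is of the moment at which its call begins: read the wrist's pose just before it. camera_info takes no time and is no camera call.
- bot.close_job(): hands the job in; it is judged then, once.
Trained networks look in the newest picture that a camera, given by its name, has taken for a name from the list of things; names that differ only in an ending like _2 or _b are one class to them, and where a whole thing is asked for, a point or a joint stands for the part that bears it (a point fixed in the world has none). Each returns a list of dicts, best first, with "conf" (0 to 1); they miss things now and then, are a little off and sometimes report something else, mostly with a low value. They report only what shows in the picture. A call takes as long as a camera call.
- spotter.masks_of(thing, camera): "mask" (384x512 bool, what is visible of it).
- spotter.pinpoint(thing, camera): "position" ([x, y, z] in m, in world coordinates, good to about 4 mm: a listed point, or the origin of a listed thing).
The state is a dict: "t": time; "qpos": joint angles; "qd": joint speeds; "tau": joint torques, N m; "tcp_pos": TCP position; "tool_rot": TCP orientation; "ft_force": force on the tool from outside, world axes, zero at the start; "ft_torque": the same for the moment, N m; "gripper_width": finger opening in m; "gripper_force": force on a finger pad.
Only numpy, scipy, OpenCV 4.12 (cv2) and the standard library are available. Lean on these libraries where they do the work, as an engineer would, in place of code of your own. Each camera call takes 0.05 s, during which the arm holds its last target. There are 200 camera calls.

### The job

Gently push the four-armed filter turret round by one of its arms until the solid disc (the one with no opening) fully covers the round white lamp window, then push the lock lever home to its stop, clockwise seen from above. Only push: do not lift the turret on its spindle, and leave the things lying about where they are. Finish with the disc still covering the window.

Things in the scene. Friction and masses are not known exactly. Their poses are not given: they have to be found in the camera images.
- stand: Grey base plate 130 x 360 x 18 mm, bolted to the table, turned by up to 0.4 rad. Origin on the table under the turret's axis; z up. Its +y runs to the lamp housing, a dark cylinder 60 mm across, top 60 mm above the table; towards -y, clear of the turret, is the lock lever's post. Under the turret's arms it is open down to the plate, but for the lamp and a hub post 56 mm across.
- lamp_window (a point): Centre of the round white lamp window, 32 mm across, on top of the lamp housing, 61.5 mm above the table, 110 mm from the turret's axis. The holders pass 12 mm above it.
- turret: Level turret, turns either way without end; stiff (0.14 N m), stays where left, no clicks. Origin on its axis, 77 mm above the table at mid-height of its arms; z up. Arms along +x (solid disc), +y (empty ring), -x (ring with cross), -y (ring with one bar): bars 10 mm wide, 14 mm tall, from the 44 mm hub to 88 mm from the axis, then a holder 48 mm across. Sweep radius 134 mm. Hub nut top: 95 mm.
- blank_center (a point): Centre of the solid steel disc (48 mm across, 6 mm thick, no opening) at the end of the turret's +x arm, 110 mm from the axis, 77 mm above the table.
- spindle (a joint): How far the turret has been lifted on its spindle, m: 0 seated (its weight holds it), up to 0.02.
- lock_lever (a joint): Angle of the lock lever, rad: 0 fully open, 1.2 home against its stop; grows clockwise seen from above. Starts between 0 and 0.3. About 0.1 N m of friction (2 N at 50 mm), stays where it is left. It does not affect how the turret turns.
- lever_pivot (a point): On the lever's vertical axis, at mid-height of the lever bar, 60 mm above the table. The pivot boss is 26 mm across.
- lever_knob (a point): Centre line of the lever's upright black knob (18 mm across, 54 to 78 mm above the table), 66 mm from the pivot, at bar height. The steel bar between is 10 mm wide, 12 mm tall, 54 to 66 mm above the table. Fully open the bar points 30 degrees clockwise of the stand's +x; home, about along the stand's -y.
- drops: Bystander: eye-drop bottle, 26 mm across, 60 mm tall, standing near the lever. Origin under its centre.
- trial_lens: Bystander: loose trial lens in a dark ring, 38 mm across, 5 mm thick, lying flat near the lever. Origin under its centre.
- specs_case: Bystander: black spectacle case, 65 x 160 x 42 mm, beyond the turret. Origin under its centre.
- pen_torch: Bystander: pen torch 125 mm long, 16 mm thick, lying. Origin under its middle.
- saline: Bystander: saline bottle, 60 mm across, 150 mm tall, standing. Origin under its centre.
- paddle: Bystander: flat black eye paddle, 190 mm long, 5 mm thick, lying. Origin under the handle.
- ruler: Bystander: flat white ruler 25 x 150 x 4 mm, lying. Origin under its centre.

How it is judged:
On the way, in this order (a step that is already met when the one before it is completed fails the run):
1. the solid disc covers the lamp window and rests, the lock lever still open (horizontal distance between blank_center and lamp_window below 0.008 m and angular speed of turret below 0.1 rad/s and value of joint lock_lever below 0.6 rad), for 0.2 s.
2. the lock lever is home, the disc still over the window (horizontal distance between blank_center and lamp_window below 0.008 m and angular speed of turret below 0.1 rad/s and value of joint lock_lever above 1.05 rad), for 0.2 s.
At the end, for the whole second after the job is handed in: The solid disc's centre is within 8 mm (level) of the lamp window's centre, so the window is fully covered; the turret is at rest and seated on its spindle (lifted under 2 mm); the lock lever is at 1.05 rad or more of 1.2 and at rest (all of step 2 and value of joint spindle below 0.002 m and velocity of joint lock_lever below 0.1 rad/s); the robot touches nothing.
It fails at once if the turret is lifted on its spindle by more than 5 mm (value of joint spindle above 0.005 m).
It fails at once if the turret is pushed or squeezed with more than 40 N (contact force between any of the fingers, the arm and turret above 40 N).
It fails at once if a bystander is moved or lifted by more than 20 mm (distance of any of drops, trial_lens, specs_case, pen_torch, saline, paddle, ruler from where it was at the start of the episode above 0.02 m).
It also fails if it takes over 58 s, if anything falls off the work surface, if the arm or the gripper's body presses on something with over 40 N, if the wrist force passes 120 N, or if a joint passes its speed limit or range.

## Working session

There is one attempt and no reset: what is moved stays moved. The work goes in short steps, Python scripts to look and compute and a tool call to move; the robot and the scene stay as the last step left them, time stands still between calls to the robot, and variables do not carry over. Pictures are saved under pics/ and viewed, at most 10 in all, crops included, and the job is handed in when it is done.

Besides the shell and the picture viewer there is one more tool, called after "Emit:" by a JSON object that holds its "api" and its "payload", one argument or row to a line. servo_tool: Moves the arm, as the interface text tells. Its arguments: {"type":"object","properties":{"fingers":{"type":"array"},"translation":{"type":"array"},"delta_rot":{"type":"array"}},"required":["fingers","translation","delta_rot"]}

```bash
mkdir -p pics
python3 - <<'E'
from station import bot,camera,camera_info,spotter
import cv2,numpy as np
o=bot.get_obs();print(o['t'],o['tcp_pos'],o['tool_rot'],o['gripper_width'])
for c in ["top","scene"]:
    p,d=camera(c);cv2.imwrite(f"pics/{c}0.png",p[:,:,::-1])
for n in ["stand","lamp_window","turret","blank_center","lever_pivot","lever_knob","drops","trial_lens","specs_case","pen_torch","saline","paddle","ruler"]:
    for c in (["top","scene"] if n in("lamp_window","turret","blank_center","lever_pivot","lever_knob") else ["top"]):
        print(n,c,[(np.round(r['position'],3).tolist(),round(float(r['conf']),2)) for r in spotter.pinpoint(n,c)[:2]])
E
```

```text
0.0 [ 0.28776246 -0.6100601   0.23037278] [-2.18564648e-01  9.75822117e-01  7.88952559e-04 -2.60033574e-04] 0.08558951145606966
stand top [([0.572, -0.023, -0.002], 0.65)]
lamp_window top [([0.583, 0.087, 0.062], 0.85)]
lamp_window scene [([0.576, 0.09, 0.062], 0.95)]
turret top [([0.568, -0.025, 0.073], 0.92)]
turret scene []
blank_center top [([0.617, -0.12, 0.076], 0.94)]
blank_center scene [([0.621, -0.12, 0.076], 0.83)]
lever_pivot top [([0.538, -0.176, 0.061], 0.62)]
lever_pivot scene [([0.442, -0.209, -0.003], 0.75), ([0.537, -0.18, 0.06], 0.54)]
lever_knob top [([0.581, -0.226, 0.058], 0.59)]
lever_knob scene [([0.58, -0.233, 0.058], 0.58)]
drops top [([0.438, -0.207, -0.0], 0.51)]
trial_lens top [([0.419, 0.432, -0.002], 0.73), ([0.683, -0.241, 0.002], 0.52)]
specs_case top [([0.79, 0.115, 0.0], 0.82), ([0.418, 0.433, -0.0], 0.65)]
pen_torch top [([0.306, -0.351, 0.003], 0.62)]
saline top [([0.632, -0.412, -0.007], 0.9), ([0.437, -0.206, -0.0], 0.3)]
paddle top [([0.599, 0.397, -0.003], 0.6)]
ruler top [([0.418, 0.433, -0.001], 0.73), ([0.596, 0.396, -0.004], 0.63)]
```

View pics/top0.png

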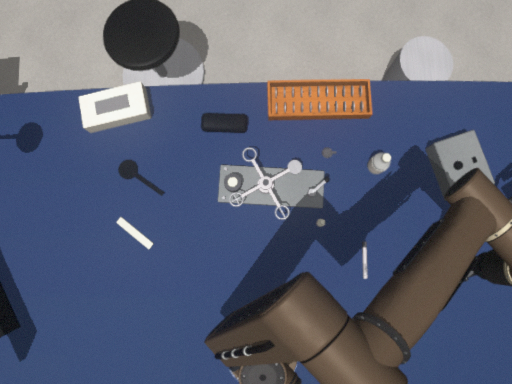

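View pics/scene0.png

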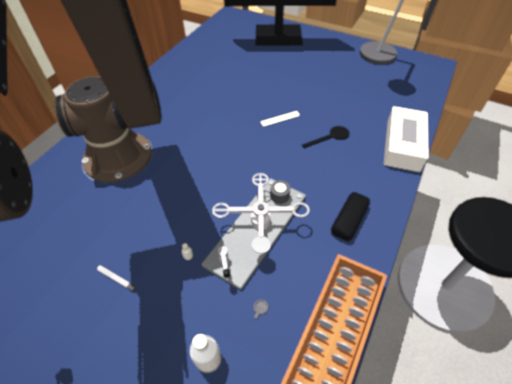

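The top view shows the turret hub at about (265,184), the disc at (294,167), the lamp at (232,182) and the lever at (318,186). The scene view agrees: the disc is nearest the lever. The disc sits at about -62° about the axis and the lamp at about 84°, so I'll push counter-clockwise by roughly 146°. First I'll approach above the turret with the fingers shut.

Emit:
{"api": "servo_tool", "payload": {
  "fingers": [0,0,0,0,0],
  "translation": [
    [0.025,0.046,0],
    [0.05,0.092,0],
    [0.08,0.146,0],
    [0.11,0.2,0],
    [0.14,0.256,0]
  ],
  "delta_rot": [
    [0,0,0],
    [0,0,0],
    [0,0,0],
    [0,0,0],
    [0,0,0]
  ]
}}

```text
t: 1.62
tcp_pos: [0.4282, -0.3537, 0.2316]
tool_rot: [-0.219, 0.976, -0.0, 0.0]
ft_force: [1.7, 0.2, -0.1]
gripper_width: -0.0001
gripper_force: 0.0
```

Emit:
{"api": "servo_tool", "payload": {
  "fingers": [0,0,0,0,0],
  "translation": [
    [0.03,0.054,0],
    [0.06,0.108,0],
    [0.09,0.162,0],
    [0.12,0.216,0],
    [0.144,0.264,0]
  ],
  "delta_rot": [
    [0,0,0],
    [0,0,0],
    [0,0,0],
    [0,0,0],
    [0,0,0]
  ]
}}

```text
t: 2.25
tcp_pos: [0.5724, -0.0892, 0.2316]
tool_rot: [-0.219, 0.976, -0.0, 0.0]
ft_force: [0.9, -1.0, 0.2]
gripper_width: -0.0002
gripper_force: 0.0
```

Emit:
{"api": "servo_tool", "payload": {
  "fingers": [0,0],
  "translation": [
    [0,0,0],
    [0,0,0]
  ],
  "delta_rot": [
    [0,0,0],
    [0,0,0]
  ]
}}

```text
t: 2.5
tcp_pos: [0.5713, -0.0912, 0.2311]
tool_rot: [-0.219, 0.976, 0.0, -0.0]
ft_force: [-0.1, 0.6, 0.4]
gripper_width: 0.0001
gripper_force: 0.0
```

Run:
```python
from station import bot,camera,camera_info,spotter
import cv2,numpy as np
o=bot.get_obs();print(o['t'],o['tcp_pos'],o['tool_rot'],o['gripper_width'],o['qpos'])
p,d=camera("wrist");cv2.imwrite("pics/w1.png",p[:,:,::-1])
print(camera_info("wrist")["hand_eye"])
for n in ["turret","blank_center","lamp_window","lever_pivot","lever_knob"]:
    print(n,[(np.round(r['position'],3).tolist(),round(float(r['conf']),2)) for r in spotter.pinpoint(n,"wrist")[:2]])
```

```text
2.5 [ 0.57130385 -0.09119258  0.23113948] [-2.19017493e-01  9.75720904e-01  1.92959610e-05 -2.35914846e-04] 0.00014384577552656902 [ 1.79621336e-01  2.01468370e-01 -2.06165669e-01 -2.08351779e-05
 -1.16363531e+00 -1.30879459e+00]
[[-6.89410468e-04  9.46292337e-01  3.23311517e-01  8.30362670e-02]
 [ 9.99999362e-01  3.63209745e-04  1.06927039e-03 -2.35120949e-04]
 [ 8.94412479e-04  3.23312048e-01 -9.46291984e-01 -1.42441950e-01]
 [ 0.00000000e+00  0.00000000e+00  0.00000000e+00  1.00000000e+00]]
turret [([0.567, -0.019, 0.081], 0.91)]
blank_center [([0.62, -0.12, 0.076], 0.62)]
lamp_window [([0.577, 0.084, 0.06], 0.75)]
lever_pivot [([0.536, -0.177, 0.063], 0.78)]
lever_knob [([0.577, -0.231, 0.059], 0.81), ([0.681, -0.241, -0.002], 0.71)]
```

View pics/w1.png

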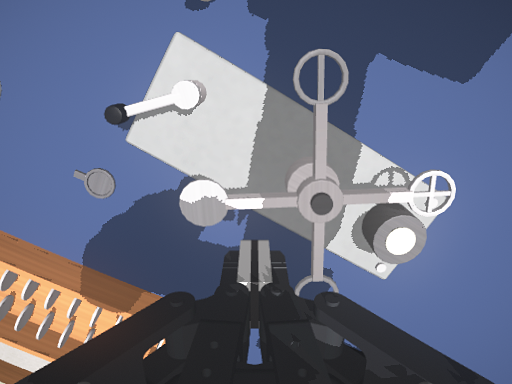

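The wrist view shows the turret hub at (320,203), the disc at (205,203), the lamp at (400,240) and the lever knob at (116,114). The axis comes out at (0.568,-0.023), with the disc at -62° and the lamp at 85°. I'll go down on the clockwise side of the disc arm.

Emit:
{"api": "servo_tool", "payload": {
  "fingers": [0,0,0,0,0],
  "translation": [
    [0,0,-0.045],
    [0,0,-0.09],
    [0,0,-0.135],
    [0,0,-0.165],
    [0,0,-0.165]
  ],
  "delta_rot": [
    [0,0,0],
    [0,0,0],
    [0,0,0],
    [0,0,0],
    [0,0,0]
  ]
}}

```text
t: 3.42
tcp_pos: [0.5697, -0.0921, 0.0643]
tool_rot: [-0.218, 0.976, 0.0, -0.002]
ft_force: [0.2, -0.6, 0.9]
gripper_width: 0.0001
gripper_force: 0.0
```

Run:
```python
import numpy as np
from station import bot
o=bot.get_obs();print(o['tcp_pos'],o['ft_force'])
c=np.array([.568,-.023]);P=lambda a:c+.062*np.array([np.cos(np.radians(a)),np.sin(np.radians(a))])
s=np.array([.572,-.090]);base=-76.7
for seg in ([-80,-75,-68,-60,-50],[-40,-30,-20,-10,0],[10,20,30,40,50],[55,60,64,66,66]):
    print([(np.round(P(a)-s,4).tolist(),round(float(np.radians(a-b0)),3)) for a in seg for b0 in [base if seg[0]==-80 else last]]);s=P(seg[-1]);last=seg[-1]
```

```text
[ 0.56967496 -0.0921065   0.06427887] [ 0.24144346 -0.60274943  0.85920029]
[([0.0068, 0.0059], -0.058), ([0.012, 0.0071], 0.03), ([0.0192, 0.0095], 0.152), ([0.027, 0.0133], 0.291), ([0.0359, 0.0195], 0.466)]
[([0.0076, 0.0076], 0.175), ([0.0138, 0.0165], 0.349), ([0.0184, 0.0263], 0.524), ([0.0212, 0.0367], 0.698), ([0.0221, 0.0475], 0.873)]
[([-0.0009, 0.0108], 0.175), ([-0.0037, 0.0212], 0.349), ([-0.0083, 0.031], 0.524), ([-0.0145, 0.0399], 0.698), ([-0.0221, 0.0475], 0.873)]
[([-0.0043, 0.0033], 0.087), ([-0.0089, 0.0062], 0.175), ([-0.0127, 0.0082], 0.244), ([-0.0146, 0.0091], 0.279), ([-0.0146, 0.0091], 0.279)]
```

Emit:
{"api": "servo_tool", "payload": {
  "fingers": [0,0,0,0,0],
  "translation": [
    [0.007,0.006,0.001],
    [0.012,0.007,0.001],
    [0.019,0.0095,0.001],
    [0.027,0.0135,0.001],
    [0.036,0.0195,0.001]
  ],
  "delta_rot": [
    [0,0,0],
    [0,0,0.03],
    [0,0,0.15],
    [0,0,0.29],
    [0,0,0.465]
  ]
}}

```text
t: 4.05
tcp_pos: [0.6082, -0.0721, 0.0689]
tool_rot: [-0.44, 0.898, -0.0, 0.0]
ft_force: [-3.0, -1.3, 1.6]
gripper_width: -0.0001
gripper_force: 1.4
```

Emit:
{"api": "servo_tool", "payload": {
  "fingers": [0,0,0,0,0],
  "translation": [
    [0.0075,0.0075,0],
    [0.014,0.0165,0],
    [0.0185,0.0265,0],
    [0.021,0.0365,0],
    [0.022,0.0475,0]
  ],
  "delta_rot": [
    [0,0,0.175],
    [0,0,0.35],
    [0,0,0.525],
    [0,0,0.7],
    [0,0,0.87]
  ]
}}

```text
t: 4.68
tcp_pos: [0.631, -0.0243, 0.069]
tool_rot: [0.778, -0.628, 0.001, -0.001]
ft_force: [-0.1, -3.5, 0.1]
gripper_width: -0.0
gripper_force: 1.5
```

Pushing cleanly at about 3 N.

Emit:
{"api": "servo_tool", "payload": {
  "fingers": [0,0,0,0,0],
  "translation": [
    [-0.001,0.011,0],
    [-0.0035,0.021,0],
    [-0.0085,0.031,0],
    [-0.0145,0.04,0],
    [-0.022,0.0475,0]
  ],
  "delta_rot": [
    [0,0,0.175],
    [0,0,0.35],
    [0,0,0.525],
    [0,0,0.7],
    [0,0,0.87]
  ]
}}

```text
t: 5.3
tcp_pos: [0.609, 0.0234, 0.0691]
tool_rot: [0.97, -0.242, 0.002, -0.0]
ft_force: [1.5, -3.7, 0.6]
gripper_width: -0.0
gripper_force: 1.4
```

Emit:
{"api": "servo_tool", "payload": {
  "fingers": [0,0,0,0,0],
  "translation": [
    [-0.0045,0.0035,0],
    [-0.009,0.006,0],
    [-0.0125,0.008,0],
    [-0.0145,0.009,0],
    [-0.0145,0.009,0]
  ],
  "delta_rot": [
    [0,0,0.09],
    [0,0,0.175],
    [0,0,0.245],
    [0,0,0.28],
    [0,0,0.28]
  ]
}}

```text
t: 5.92
tcp_pos: [0.5943, 0.0326, 0.0685]
tool_rot: [0.994, -0.108, 0.001, -0.001]
ft_force: [2.5, -0.7, 2.9]
gripper_width: -0.0004
gripper_force: 1.2
```

Run:
```python
from station import bot,camera,camera_info,spotter
import cv2,numpy as np
o=bot.get_obs();print(o['t'],o['tcp_pos'],o['tool_rot'],o['ft_force'],o['qpos'])
for c in ["wrist","top"]:
  p,d=camera(c)
  cv2.imwrite(f"pics/{c}2.png",p[:,:,::-1])
  for n in ["turret","blank_center"]:
    print(c,n,[(np.round(r['position'],4).tolist(),round(float(r['conf']),2)) for r in spotter.pinpoint(n,c)[:2]])
```

```text
5.925 [0.59426727 0.03258493 0.06853137] [ 9.94202497e-01 -1.07514344e-01  1.33716954e-03 -5.21465378e-04] [ 2.54611933 -0.70792306  2.9426089 ] [ 3.83125592e-01  3.79497656e-01 -3.69985534e-01  4.66813207e-04
 -8.18462991e-01  9.71906881e-01]
wrist turret [([0.567, -0.0199, 0.0786], 0.84)]
wrist blank_center [([0.5887, 0.087, 0.0775], 0.79)]
top turret [([0.5687, -0.0233, 0.0718], 0.83)]
top blank_center [([0.5869, 0.0846, 0.076], 0.69)]
```

View pics/wrist2.png

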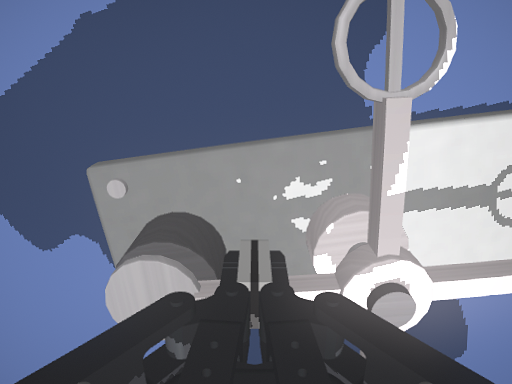

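The wrist view shows the disc at about (155,290), not yet fully over the lamp. The disc is at about 80° and the target is about 84.5°. I'll nudge it 4° more, back off, rise and look from above.

Emit:
{"api": "servo_tool", "payload": {
  "fingers": [0,0,0,0],
  "translation": [
    [-0.002,0.001,0],
    [-0.0042,0.0017,0],
    [-0.0042,0.0017,0],
    [-0.0042,0.0017,0]
  ],
  "delta_rot": [
    [0,0,0.035],
    [0,0,0.07],
    [0,0,0.07],
    [0,0,0.07]
  ]
}}

```text
t: 6.72
tcp_pos: [0.5884, 0.0338, 0.0671]
tool_rot: [0.997, -0.073, -0.0, 0.0]
ft_force: [1.8, 0.9, 1.4]
gripper_width: 0.0001
gripper_force: 0.8
```

Emit:
{"api": "servo_tool", "payload": {
  "fingers": [0,0,0,0,0],
  "translation": [
    [0.008,-0.003,0],
    [0.016,-0.006,0],
    [0.016,-0.006,0.05],
    [0.016,-0.006,0.11],
    [0.016,-0.006,0.17]
  ],
  "delta_rot": [
    [0,0,0],
    [0,0,0],
    [0,0,0],
    [0,0,0],
    [0,0,0]
  ]
}}

```text
t: 7.35
tcp_pos: [0.6046, 0.0273, 0.2387]
tool_rot: [0.997, -0.073, -0.001, 0.0]
ft_force: [1.3, 0.0, 0.2]
gripper_width: 0.0003
gripper_force: 0.0
```

Emit:
{"api": "servo_tool", "payload": {
  "fingers": [0,0,0,0,0],
  "translation": [
    [-0.05,0.02,0.01],
    [-0.1,0.045,0.01],
    [-0.105,0.045,0.01],
    [-0.105,0.045,0.01],
    [-0.105,0.045,0.01]
  ],
  "delta_rot": [
    [0,0,0],
    [0,0,0],
    [0,0,0],
    [0,0,0],
    [0,0,0]
  ]
}}

```text
t: 7.98
tcp_pos: [0.5006, 0.0725, 0.247]
tool_rot: [0.997, -0.073, -0.0, 0.0]
ft_force: [-1.1, 0.1, -0.0]
gripper_width: -0.0003
gripper_force: 0.0
```

Run:
```python
from station import bot,camera,camera_info,spotter
import cv2,numpy as np
from scipy.spatial.transform import Rotation as R
o=bot.get_obs();print(o['t'],o['tcp_pos'],o['tool_rot'])
p,d=camera("wrist");cv2.imwrite("pics/w3.png",p[:,:,::-1])
for n in ["turret","blank_center","lamp_window"]:
    print(n,[(np.round(r['position'],4).tolist(),round(float(r['conf']),2)) for r in spotter.pinpoint(n,"wrist")[:2]])
# cloud
i=camera_info("wrist");K=np.array(i["mtx"]);T=np.eye(4);T[:3,:3]=R.from_quat(o['tool_rot']).as_matrix();T[:3,3]=o['tcp_pos'];T=T@np.array(i["hand_eye"])
v,u=np.mgrid[:384,:512];n=cv2.undistortPoints(np.stack([u,v],-1).reshape(-1,1,2).astype(float),K,np.array([i["k1"],0,0,0.])).reshape(384,512,2)
X=np.stack([n[...,0]*d,-n[...,1]*d,-d],-1)@T[:3,:3].T+T[:3,3]
near=(np.hypot(X[...,0]-.578,X[...,1]-.087)<.05)&(d>0)
def fit(m,name):
    q=X[m][:,:2];pts=q.astype(np.float32)
    (cx,cy),r=cv2.minEnclosingCircle(pts);print(name,m.sum(),round(cx,4),round(cy,4),round(r,4),X[m][:,2].mean())
far=np.hypot(X[...,0]-.568,X[...,1]+.023)>.09
fit(near&far&(X[...,2]>.070)&(X[...,2]<.09),"disc")
fit(near&(X[...,2]>.055)&(X[...,2]<.066),"lamp")
np.save("X.npy",X)
```

```text
7.975 [0.50058833 0.07253306 0.24700087] [ 9.97317723e-01 -7.31931010e-02 -2.47639427e-04  2.59859420e-04]
turret [([0.5678, -0.0208, 0.079], 0.89)]
blank_center [([0.5751, 0.0918, 0.0762], 0.61)]
lamp_window [([0.5744, 0.0835, 0.0604], 0.74), ([0.5685, -0.0207, 0.0826], 0.69)]
disc 2097 0.5747 0.0853 0.0239 0.07976305065871948
lamp 848 0.5792 0.085 0.0302 0.05963478533365733
```

View pics/w3.png

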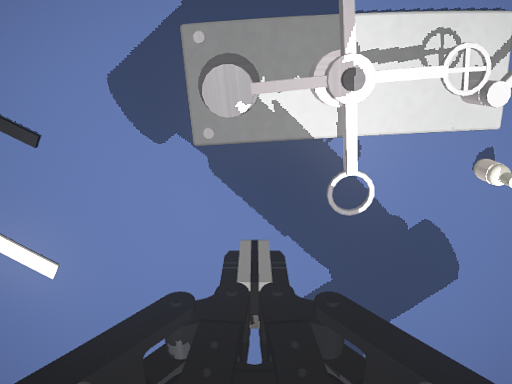

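The disc, at (228,90), covers the lamp and no white shows. The circle fits put it about 4.5 mm past centre. I'll check that against the plate's own heading using the cloud already taken.

Run:
```python
import numpy as np,cv2
X=np.load("X.npy")
m=(np.abs(X[...,2]-.018)<.005)&(np.abs(X[...,0]-.57)<.12)&(np.abs(X[...,1]+.02)<.25)
m=cv2.morphologyEx(m.astype(np.uint8),cv2.MORPH_OPEN,np.ones((3,3)))>0
print(m.sum(),cv2.minAreaRect((X[m][:,:2]*1000).astype(np.float32)))
# long edges: extreme x per y-bin
q=X[m];
for f in (np.min,np.max):
    b=np.arange(-.13,.14,.01);pt=np.array([(y,f(q[np.abs(q[:,1]-y)<.003][:,0])) for y in b])
    k=np.polyfit(*pt.T,1)
    r=pt[:,1]-np.polyval(k,pt[:,0]);g=np.abs(r)<.003;print(np.degrees(np.arctan(np.polyfit(*pt[g].T,1)[0])),g.sum())
for lo,hi,c,rr in [(.088,.1,(.568,-.022),.03),(.070,.09,(.568,-.022),.028)]:
    w=(X[...,2]>lo)&(X[...,2]<hi)&(np.hypot(X[...,0]-c[0],X[...,1]-c[1])<rr);print(w.sum(),cv2.minEnclosingCircle(X[w][:,:2].astype(np.float32)))
# disc direction via arm bar points
w=(X[...,2]>.078)&(X[...,2]<.09)&(np.abs(X[...,0]-.572)<.02)&(X[...,1]>.008)&(X[...,1]<.058)
v=cv2.fitLine(X[w][:,:2].astype(np.float32),cv2.DIST_HUBER,0,.001,.001).ravel();print("bar",w.sum(),v,np.degrees(np.arctan(v[0]/v[1])))
```

```text
28403 ((549.3065185546875, -42.54527282714844), (359.9327697753906, 168.76651000976562), 85.00275421142578)Traceback (most recent call last):
  File "<stdin>", line 9, in <module>
    return _wrapreduction(a, np.minimum, 'min', axis, None, out,
                          keepdims=keepdims, initial=initial, where=where)
    return ufunc.reduce(obj, axis, dtype, out, **passkwargs)
           ~~~~~~~~~~~~^^^^^^^^^^^^^^^^^^^^^^^^^^^^^^^^^^^^^
ValueError: zero-size array to reduction operation minimum which has no identity
```

The plate heads along 85°, so the disc at about 86.7° is 3–4.5 mm off centre. That is inside the 8 mm limit, so I'll leave it. Next is the lever: pivot (0.537,-0.177), bar at about -52°, home at about -104°.

Emit:
{"api": "servo_tool", "payload": {
  "fingers": [0,0,0,0,0],
  "translation": [
    [0.017,-0.052,0],
    [0.034,-0.104,0],
    [0.052,-0.158,0],
    [0.07,-0.212,0],
    [0.0865,-0.2625,0]
  ],
  "delta_rot": [
    [0,0,0.16],
    [0,0,0.32],
    [0,0,0.48],
    [0,0,0.64],
    [0,0,0.8]
  ]
}}

```text
t: 8.8
tcp_pos: [0.5869, -0.192, 0.2468]
tool_rot: [0.946, 0.323, -0.0, -0.0]
ft_force: [1.1, 1.4, -0.4]
gripper_width: -0.0002
gripper_force: 0.0
```

Emit:
{"api": "servo_tool", "payload": {
  "fingers": [0,0,0,0,0],
  "translation": [
    [0,0,0],
    [0,0,-0.05],
    [0,0,-0.1],
    [0,0,-0.14],
    [0,0,-0.14]
  ],
  "delta_rot": [
    [0,0,0],
    [0,0,0],
    [0,0,0],
    [0,0,0],
    [0,0,0]
  ]
}}

```text
t: 9.43
tcp_pos: [0.584, -0.1892, 0.1041]
tool_rot: [0.947, 0.321, -0.003, -0.001]
ft_force: [0.5, -0.2, 0.2]
gripper_width: 0.0002
gripper_force: 0.0
```

Run:
```python
from station import bot,camera,camera_info,spotter
import cv2,numpy as np
o=bot.get_obs();print(o['t'],o['tcp_pos'],o['tool_rot'],o['ft_force'],o['qpos'][5])
p,d=camera("wrist");cv2.imwrite("pics/w4.png",p[:,:,::-1])
for n in ["blank_center","lever_pivot","lever_knob"]:
    print(n,[(np.round(r['position'],4).tolist(),round(float(r['conf']),2)) for r in spotter.pinpoint(n,"wrist")[:2]])
```

```text
9.425 [ 0.58398421 -0.18918552  0.10413077] [ 0.94712837  0.3208365  -0.00316879 -0.00132629] [ 0.51544001 -0.23035514  0.15408654] 2.2202553588557796
blank_center []
lever_pivot [([0.5387, -0.1816, 0.0578], 0.76)]
lever_knob [([0.5766, -0.2271, 0.0603], 0.65), ([0.5377, -0.1791, 0.0606], 0.49)]
```

View pics/w4.png

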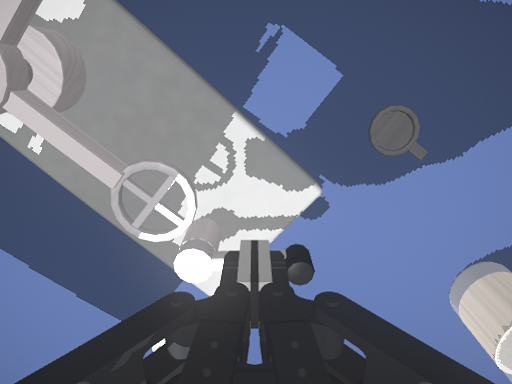

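The wrist view shows the fingers at (255,260) on the open side of the bar, between the pivot boss at (195,265) and the knob at (300,262). I'll go down to bar height and push.

Emit:
{"api": "servo_tool", "payload": {
  "fingers": [0,0,0],
  "translation": [
    [0,0,-0.03],
    [0,0,-0.05],
    [0,0,-0.05]
  ],
  "delta_rot": [
    [0,0,0],
    [0,0,0],
    [0,0,0]
  ]
}}

```text
t: 10.0
tcp_pos: [0.5863, -0.1896, 0.0577]
tool_rot: [0.947, 0.321, -0.0, -0.0]
ft_force: [-0.7, 0.1, 0.9]
gripper_width: 0.0001
gripper_force: 0.0
```

Emit:
{"api": "servo_tool", "payload": {
  "fingers": [0,0,0,0,0],
  "translation": [
    [-0.0125,-0.0075,0],
    [-0.0155,-0.012,0],
    [-0.02,-0.017,0],
    [-0.025,-0.0215,0],
    [-0.03,-0.0245,0]
  ],
  "delta_rot": [
    [0,0,0],
    [0,0,-0.14],
    [0,0,-0.3],
    [0,0,-0.455],
    [0,0,-0.61]
  ]
}}

```text
t: 10.62
tcp_pos: [0.5576, -0.2148, 0.0594]
tool_rot: [1.0, 0.02, 0.002, 0.0]
ft_force: [3.2, 0.1, -1.4]
gripper_width: 0.0002
gripper_force: 1.4
```

Emit:
{"api": "servo_tool", "payload": {
  "fingers": [0,0,0],
  "translation": [
    [-0.006,-0.0025,0],
    [-0.0105,-0.0035,0],
    [-0.0105,-0.0035,0]
  ],
  "delta_rot": [
    [0,0,-0.155],
    [0,0,-0.28],
    [0,0,-0.28]
  ]
}}

```text
t: 11.0
tcp_pos: [0.5465, -0.2184, 0.0592]
tool_rot: [0.993, -0.117, 0.002, 0.0]
ft_force: [1.1, -1.1, 0.2]
gripper_width: -0.0003
gripper_force: 0.7
```

Push on in 1–2 mm steps until the stop is felt.

Emit:
{"api": "servo_tool", "payload": {
  "fingers": [0,0,0],
  "translation": [
    [-0.002,0,0],
    [-0.004,0,0],
    [-0.004,0,0]
  ],
  "delta_rot": [
    [0,0,-0.03],
    [0,0,-0.06],
    [0,0,-0.06]
  ]
}}

```text
t: 11.38
tcp_pos: [0.543, -0.2179, 0.0582]
tool_rot: [0.989, -0.147, 0.001, 0.0]
ft_force: [3.9, -1.8, 3.0]
gripper_width: 0.0001
gripper_force: 2.4
```

Emit:
{"api": "servo_tool", "payload": {
  "fingers": [0,0],
  "translation": [
    [-0.0015,0,0],
    [-0.0015,0,0]
  ],
  "delta_rot": [
    [0,0,0],
    [0,0,0]
  ]
}}

```text
t: 11.62
tcp_pos: [0.5429, -0.2179, 0.0583]
tool_rot: [0.989, -0.147, 0.002, 0.0]
ft_force: [8.3, -1.5, 1.8]
gripper_width: 0.0
gripper_force: 4.0
```

The force rises with no motion, so the lever is at its stop. I'll back off, rise and check.

Emit:
{"api": "servo_tool", "payload": {
  "fingers": [0,0,0,0,0],
  "translation": [
    [0.01,0,0],
    [0.02,-0.001,0],
    [0.02,-0.001,0.05],
    [0.02,-0.001,0.11],
    [0.02,-0.001,0.17]
  ],
  "delta_rot": [
    [0,0,0],
    [0,0,0],
    [0,0,0],
    [0,0,0],
    [0,0,0]
  ]
}}

```text
t: 12.25
tcp_pos: [0.5596, -0.2184, 0.2282]
tool_rot: [0.989, -0.147, -0.001, -0.0]
ft_force: [2.0, -0.2, -0.2]
gripper_width: 0.0001
gripper_force: 0.0
```

Emit:
{"api": "servo_tool", "payload": {
  "fingers": [0,0,0,0,0],
  "translation": [
    [-0.03,0.05,0.02],
    [-0.06,0.1,0.03],
    [-0.09,0.15,0.03],
    [-0.09,0.17,0.03],
    [-0.09,0.17,0.03]
  ],
  "delta_rot": [
    [0,0,0.08],
    [0,0,0.16],
    [0,0,0.24],
    [0,0,0.29],
    [0,0,0.29]
  ]
}}

```text
t: 12.88
tcp_pos: [0.4699, -0.0474, 0.2573]
tool_rot: [1.0, -0.002, -0.0, -0.0]
ft_force: [-1.1, 0.7, 0.1]
gripper_width: 0.0001
gripper_force: 0.0
```

Run:
```python
from station import bot,camera,camera_info,spotter
import cv2,numpy as np
from scipy.spatial.transform import Rotation as R
o=bot.get_obs();print(o['t'],o['tcp_pos'],o['ft_force'])
p,d=camera("wrist");cv2.imwrite("pics/w5.png",p[:,:,::-1])
for n in ["turret","blank_center","lever_pivot","lever_knob"]:
    print(n,[(np.round(r['position'],4).tolist(),round(float(r['conf']),2)) for r in spotter.pinpoint(n,"wrist")[:2]])
i=camera_info("wrist");K=np.array(i["mtx"]);T=np.eye(4);T[:3,:3]=R.from_quat(o['tool_rot']).as_matrix();T[:3,3]=o['tcp_pos'];T=T@np.array(i["hand_eye"])
v,u=np.mgrid[:384,:512];n=cv2.undistortPoints(np.stack([u,v],-1).reshape(-1,1,2).astype(float),K,np.array([i["k1"],0,0,0.])).reshape(384,512,2)
X=np.stack([n[...,0]*d,-n[...,1]*d,-d],-1)@T[:3,:3].T+T[:3,3]
near=(np.hypot(X[...,0]-.578,X[...,1]-.087)<.05)&(d>0);far=np.hypot(X[...,0]-.568,X[...,1]+.023)>.09
for nm,m in [("disc",near&far&(X[...,2]>.07)&(X[...,2]<.09)),("lamp",near&(X[...,2]>.055)&(X[...,2]<.066))]:
    print(nm,m.sum(),cv2.minEnclosingCircle(X[m][:,:2].astype(np.float32)))
```

```text
12.875 [ 0.4698724  -0.04742018  0.25732987] [-1.13908596  0.68106656  0.05889085]
turret [([0.5661, -0.0151, 0.0802], 0.79)]
blank_center [([0.5741, 0.0879, 0.0805], 0.96)]
lever_pivot [([0.5416, -0.1785, 0.0602], 0.7)]
lever_knob [([0.5216, -0.2406, 0.0586], 0.93)]
disc 2027 ((0.5748940706253052, 0.08528017997741699), 0.024327078834176064)
lamp 882 ((0.5788026452064514, 0.08464942872524261), 0.030438018962740898)
```

View pics/w5.png

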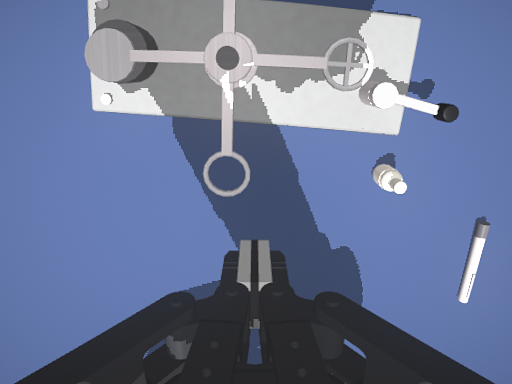

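The disc at (115,53) covers the lamp, about 4 mm off centre. The knob at (447,113) measures (0.522,-0.241), which is where home should be. The bystanders in view look undisturbed, so I'm handing in.

```bash
python3 -c "
from station import bot
print(bot.close_job())"
```

```text
the job is handed in; nothing more can be done
None
```

I handed the job in with the solid disc covering the lamp window, measured about 4 mm off centre (limit 8 mm), the lock lever pushed to its stop and the arm clear; the verdict was not shown.

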